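Close the brass jig's sliding jaw onto the memory lock collar

ROBOT

A 6-joint arm with a two-finger parallel gripper is mounted at the origin on the work surface. World frame = base frame: x ahead of the robot, y to its left, z up, the work surface at z = 0. Lengths are in m, angles in rad, forces in N, time in s.
With the tool pointing down it reaches from about 0.4 to 0.825 m from the base axis. Payload 7 kg.
Tool frame: the origin (TCP) lies between the finger pads; the fingertips stand 8 mm ahead of it and the grasp point (between the pads) lies 11 mm behind it (arm.finger_overhang is the distance from the TCP to the fingertips, in m); z points along the fingers, y is the line along which they close (so a half turn about z gives the same grasp; the last joint's range is limited). The gripper opens to 88 mm and grips with 3 to 60 N. Pads are 19 mm wide; open, the fingers measure 130 mm over their backs; the gripper's body (78 mm by 193 mm) begins 47 mm behind the grasp point.
Start: joints at [1.47, 0.359, 0.012, 0, -1.224, -0.288], TCP at [0.256, 0.625, 0.235] pointing down, gripper open.
Joint ranges: [-3.07, 3.07], [-1.43, 2.12], [-1.02, 1.25], [-3.03, 1.67], [-3.05, -0], [-3.03, 3.03]. Speed limits (rad/s): [2.39, 2.39, 3.01, 3.14, 3.14, 3.14].

INTERFACE

Orientations are given as [roll, pitch, yaw] about the fixed x, y, z axes, in that order (R = Rz(yaw) Ry(pitch) Rx(roll)).
In Python, from station import arm gives the robot as it stands.
- The arm moves only by the tool move_arm, never from a script. Its argument "rows" is text: rows parted by semicolons, each of 7 numbers parted by spaces: the turn, a rotation vector about the tool's x, y, z in degrees, then the shift along the tool's x, y, z in m, then the finger opening in m, from 0 to 0.0876. A call has 1 to 8 rows; each row shifts and turns the commanded pose from where the row before left it, along the tool's axes as they then stand; what a row does not reach is not made up. A row lasts 1/8 s, in which the tool goes at most 62.5 mm and 10.7 degrees, less where a joint would pass 70% of its speed; a pose out of reach is approached as far as the arm can. A call is refused whole if a number of a shift passes 0.0625 or a number of a turn 10.7, either way. A call with a gripper value outside its range is refused whole. The fingers move at their own pace and stop on an object; "squeeze" is the grip in N (left out, the last holds). Time passes only in rows, so rows that do not move let the fingers close. It gives the time, the measured TCP pose, the force, the opening and the grip force at its end, in the units of the state.
- arm.get_state(): the state, without advancing time (a new reading comes with each control period).
- arm.grab_frame(name): name is "scene" or "top" or "wrist"; returns (picture, depth): 400x640x3 uint8, blue, green, red; 400x640 float32, m along the optical axis (not along the pixel's ray), 0 where there is no reading.
- arm.camera_model(name): a dict with "mtx" (3x3 intrinsics, pixels), "camera_from_world" (4x4, takes a point from world to camera coordinates); the wrist camera has in their place "mount" (4x4, takes a point from camera to tool coordinates, whose origin is the TCP and whose axes are the flange's). Camera axes: x right, y down, z forward; pixel columns grow to the right and rows downward; lengths in m; the calibration is good to about 2 mm. A picture is of the moment at which its call begins: read the wrist's pose just before it. camera_model takes no time and is no camera call.
- arm.job_done(): hands the job in; it is judged then, once.
The state is a dict: "t": time; "q": joint angles; "qd": joint speeds; "joint_efforts": joint torques, N m; "eef_pos": TCP position; "ee_rot": TCP orientation; "force": force on the tool from outside, world axes, zero at the start; "moment": the same for the moment, N m; "width": finger opening in m; "gripper_force": force on a finger pad.
Only numpy, scipy, OpenCV 4.12 (cv2) and the standard library are available. Lean on these libraries where they do the work, as an engineer would, in place of code of your own. Each camera call takes 0.05 s, during which the arm holds its last target. There are 200 camera calls.

TASK

Lay the steel memory lock collar flat on the bed of the brass jig, in the open space between its two jaws and roughly midway across the bed. Then slide the moving jaw along by its thumb tab, without tilting it, until the collar is held in contact with both jaws, and let go, leaving the jaw closed on it.

Things in the scene. Friction and masses are not known exactly. Their poses are not given: they have to be found in the camera images.
- collar_center (a point): Steel memory lock collar, a plain thick ring lying flat, loose: outside diameter 48 mm, bore 26 mm, 20 mm high, about 0.17 kg. The point is its centre, half-way up (10 mm above its underside); z is the bore's axis. The two grey nylon bushings nearby are smaller rings (30 mm across, 22 mm high); a drum key and a long spur also lie about.
- jig: Brass sliding-jaw jig fixed to the counter. Origin on the counter; x runs along the slide's centre line from moving to fixed jaw, z up. Bed: flat plate 70 mm wide (y), top at z = 14 mm, x = -105 to 115 mm. Fixed jaw: block at x = 80 (its inner face) to 110 mm, 60 mm wide, top at z = 44 mm. The collar belongs near y = 0.
- jaw (a joint): Travel of the moving jaw along the jig's +x, in m: 0 fully open, growing as it closes, limit 0.12. Its inner face is at x = -50 mm + travel in the jig frame: the gap between the jaws is 130 mm - travel. The gap is 95 to 130 mm at the start and 48 mm (travel 0.082) when both jaws touch the collar. It drags with about 2.5 N and stays where left.
- jaw_grip (a point): Centre of the thumb tab on the moving jaw: a block 24 mm along the slide (x) by 20 mm across (y), z = 44 to 82 mm above the counter; the point is at 63 mm, 20 mm behind the jaw's inner face. Axes as the jig's when not tilted. The jaw below it (40 x 60 mm, top at 44 mm) can rock up to 17 degrees about the vertical here, on a spring of 2.5 N m/rad: take it squarely, push straight.
There are look-alikes about, which are no part of the job. Of the things shaped like the part that bears collar_center, the bare steel one is meant.

How it is judged:
By the outcome, as a careful person would: the job done as asked, in the order asked, and still so for the second after the job is handed in, with the robot touching nothing.
It also fails if it takes over 48 s, if anything falls off the work surface, if the arm or the gripper's body presses on something with over 40 N, if the wrist force passes 120 N, or if a joint passes its speed limit or range.

## Working session

There is one attempt and no reset: what is moved stays moved. The work goes in short steps, Python scripts to look and compute and a tool call to move; the robot and the scene stay as the last step left them, time stands still between calls to the robot, and variables do not carry over. Pictures are saved under pics/ and viewed, at most 10 in all, crops included, and the job is handed in when it is done.

Besides the shell and the picture viewer there is one more tool, called after "Call:" by a JSON object that holds its "api" and its "payload", one argument or row to a line. move_arm: Moves the arm, as the interface text tells. Its arguments: {"type":"object","properties":{"rows":{"type":"string"},"squeeze":{"type":"number"}},"required":["rows"]}

```bash
mkdir -p pics; ls
python3 - <<'E'
from station import arm
import cv2,numpy as np
for n in("top","scene"):
    im,d=arm.grab_frame(n); cv2.imwrite(f"pics/{n}0.png",im); np.save(f"pics/{n}0.npy",d)
    m=arm.camera_model(n); print(n,m)
s=arm.get_state(); print(s)
print(arm.camera_model("wrist"))
E
```

```text
pics
top {'mtx': array([[483.99545075,   0.        , 326.89050904],
       [  0.        , 483.99545075, 199.31321174],
       [  0.        ,   0.        ,   1.        ]]), 'camera_from_world': array([[ 0.00910712, -0.99992825, -0.00778216, -0.02488832],
       [-0.98413391, -0.00758367, -0.17726517,  0.53270027],
       [ 0.17719343,  0.00927307, -0.98413236,  0.95474524],
       [ 0.        ,  0.        ,  0.        ,  1.        ]])}
scene {'mtx': array([[466.30424804,   0.        , 320.64154555],
       [  0.        , 466.30424804, 198.29952491],
       [  0.        ,   0.        ,   1.        ]]), 'camera_from_world': array([[ 0.45296038,  0.89149879, -0.00753671, -0.19390861],
       [ 0.63969748, -0.33088801, -0.69375807, -0.29996659],
       [-0.62097829,  0.3094237 , -0.72016868,  1.41028678],
       [ 0.        ,  0.        ,  0.        ,  1.        ]])}
{'t': 0.1, 'q': array([ 1.47004115e+00,  3.59324648e-01,  1.11476988e-02, -3.32754165e-04,
       -1.22408977e+00, -2.88107429e-01]), 'qd': array([ 0.0017616 , -0.00106461,  0.00212641,  0.00204475,  0.000904  ,
        0.001
[... 250 characters left out ...]
 -3.88975819e-01]), 'force': array([-0.58628998,  0.08961673, -0.45234098]), 'moment': array([-0.05672759,  0.0068786 , -0.0069763 ]), 'gripper_force': 0.0, 'width': 0.08734496322951261}
{'mtx': array([[339.55990152,   0.        , 320.30066082],
       [  0.        , 339.55990152, 202.24729606],
       [  0.        ,   0.        ,   1.        ]]), 'mount': array([[-5.64636150e-04, -9.65987392e-01, -2.58588551e-01,
         7.00962763e-02],
       [ 9.99999837e-01, -5.24614040e-04, -2.23774446e-04,
        -2.14243355e-04],
       [ 8.05041089e-05, -2.58588636e-01,  9.65987531e-01,
        -1.51009359e-01],
       [ 0.00000000e+00,  0.00000000e+00,  0.00000000e+00,
         1.00000000e+00]])}
```

View pics/top0.png

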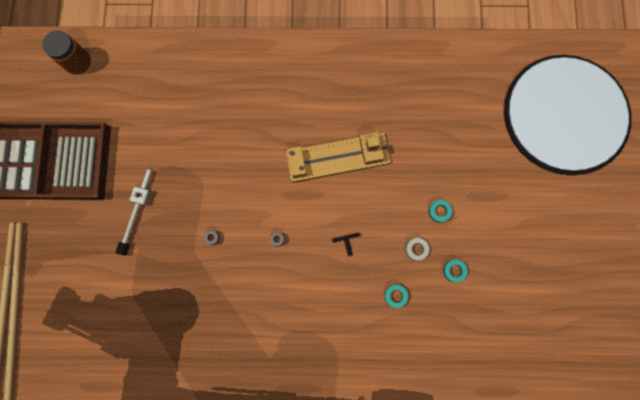

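View pics/scene0.png

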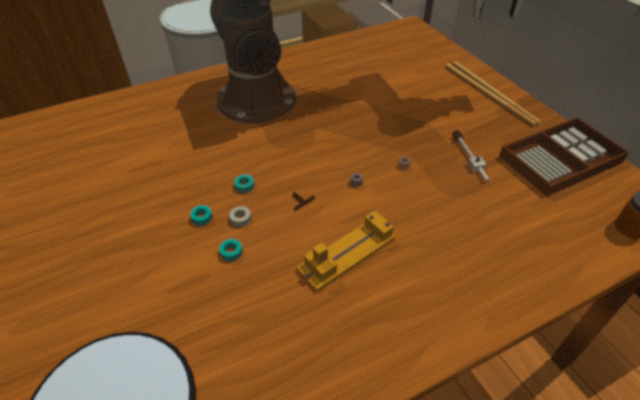

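The top view shows the steel collar at about (418,249) among three teal look-alikes. The jig's fixed jaw is at about (298,160), and the moving jaw with its tab is at about (375,147). Jig +x therefore points to image left, roughly world +y.

```bash
cat > h.py <<'E'
from station import arm
import cv2,numpy as np
from scipy.spatial.transform import Rotation as R
def cam(n,s=None):
    m=arm.camera_model(n); K=m["mtx"]
    if n=="wrist":
        T=np.eye(4); T[:3,:3]=R.from_euler("xyz",s["ee_rot"]).as_matrix(); T[:3,3]=s["eef_pos"]
        return K,T@m["mount"]
    return K,np.linalg.inv(m["camera_from_world"])
def ray(K,W,uv,z):
    uv=np.atleast_2d(np.float64(uv)); d=np.c_[uv,np.ones(len(uv))]@np.linalg.inv(K).T@W[:3,:3].T
    o=W[:3,3]; return o+d*((z-o[2])/d[:,2])[:,None]
def cloud(K,W,d):
    v,u=np.mgrid[:400,:640]; p=np.stack([(u-K[0,2])*d/K[0,0],(v-K[1,2])*d/K[1,1],d],-1)
    return p@W[:3,:3].T+W[:3,3]
E
python3 - <<'E'
from h import *
im=cv2.imread("pics/top0.png"); d=np.load("pics/top0.npy"); K,W=cam("top"); P=cloud(K,W,d)
hsv=cv2.cvtColor(im,cv2.COLOR_BGR2HSV)
m=(hsv[...,1]<90)&(hsv[...,2]>110); m[:, :395]=0; m[:,440:]=0; m[:225]=0; m[275:]=0
c=max(cv2.findContours(m.astype(np.uint8),0,2)[0],key=cv2.contourArea); print(cv2.minEnclosingCircle(c),cv2.minAreaRect(c))
x=cv2.minEnclosingCircle(c)[0]; print("collar",ray(K,W,x,.02), "z",np.median(P[m][:,2]))
# jig by depth
roi=np.zeros(d.shape,bool); roi[125:190,280:400]=1
for lo,hi in((.008,.022),(.036,.052),(.07,.09)):
    q=roi&(P[...,2]>lo)&(P[...,2]<hi); n,l,st,ce=cv2.connectedComponentsWithStats(q.astype(np.uint8))
    for i in range(1,n):
        if st[i,4]>15:
            p=P[l==i]; r=cv2.minAreaRect(np.float32(p[:,:2]*1000)); print(lo,st[i],r,np.median(p[:,2]))
b=roi&(hsv[...,0]>17)&(hsv[...,0]<32)&(hsv[...,1]>110)&(hsv[...,2]>120)
print("brass",b.sum())
E
```

```text
((417.34783935546875, 249.0), 12.032258987426758) ((417.5, 249.0), (22.0, 23.0), 90.0)
collar [[ 0.4339445  -0.20987467  0.02      ]] z 0.018643802730281545
0.008 [ 285  133  105   49 2215] ((633.8834838867188, -41.87126922607422), (71.23196411132812, 219.94647216796875), 11.17086124420166) 0.012919097577955174
0.036 [360 132  23  31 371] ((648.2927856445312, -112.94284057617188), (60.75611114501953, 40.24696731567383), 11.37972640991211) 0.042857429096224364
0.036 [287 147  19  30 397] ((616.0105590820312, 46.25739669799805), (60.658172607421875, 29.865694046020508), 11.365151405334473) 0.04309076450405802
0.07 [366 136  14  12 127] ((648.2874755859375, -112.97254943847656), (20.39522361755371, 24.835487365722656), 15.086604118347168) 0.08064948382981385
brass 2382
```

Call:
{"api": "move_arm", "payload": {
  "rows": "0 0 9.37 0 0 0 0.0876;0 0 9.37 0 0 0 0.0876;0 0 9.37 0 0 0 0.0876;0 0 9.37 0 0 0 0.0876;0 0 9.37 0 0 0 0.0876;0 0 9.37 0 0 0 0.0876"
}}

```text
t: 0.85
eef_pos: [0.2558, 0.6244, 0.234]
ee_rot: [3.141, -0.001, -1.376]
force: [0.1, -1.3, 1.1]
width: 0.0878
gripper_force: 0.0
```

Call:
{"api": "move_arm", "payload": {
  "rows": "0 0 0 0.061 -0.01 0 0.0876;0 0 0 0.061 -0.01 0 0.0876;0 0 0 0.061 -0.01 0 0.0876;0 0 0 0.061 -0.01 0 0.0876;0 0 0 0.061 -0.01 0 0.0876;0 0 0 0.061 -0.01 0 0.0876;0 0 0 0.061 -0.01 0 0.0876"
}}

```text
t: 1.72
eef_pos: [0.4098, 0.2182, 0.2346]
ee_rot: [-3.141, 0.0, -1.369]
force: [1.6, -0.2, 0.9]
width: 0.0876
gripper_force: 0.0
```

Call:
{"api": "move_arm", "payload": {
  "rows": "0 0 0 0.061 0.0087 0.01 0.0876;0 0 0 0.061 0.0087 0.01 0.0876;0 0 0 0.061 0.0087 0.01 0.0876;0 0 0 0.061 0.0087 0.01 0.0876;0 0 0 0.061 0.0087 0.01 0.0876;0 0 0 0.061 0.0087 0.01 0.0876;0 0 0 0.061 0.0087 0 0.0876;0 0 0 0 0 0 0.0876"
}}

```text
t: 2.72
eef_pos: [0.4341, -0.2142, 0.1737]
ee_rot: [3.14, 0.0, -1.376]
force: [-0.3, 0.2, -0.2]
width: 0.0876
gripper_force: 0.0
```

```bash
cat > look.py <<'E'
from h import *
s=arm.get_state(); im,d=arm.grab_frame("wrist"); cv2.imwrite("pics/w1.png",im); np.save("pics/w1.npy",d)
K,W=cam("wrist",s); P=cloud(K,W,d); print(s["eef_pos"],s["ee_rot"])
hsv=cv2.cvtColor(im,cv2.COLOR_BGR2HSV)
q=(P[...,2]>.012)&(P[...,2]<.027)&(d>0)&(abs(P[...,0]-.434)<.045)&(abs(P[...,1]+.21)<.045)
n,l,st,ce=cv2.connectedComponentsWithStats(q.astype(np.uint8))
i=1+np.argmax(st[1:,4]); p=P[l==i]; c,r=cv2.minEnclosingCircle(np.float32(p[:,:2]*1000)); print(st[i],c,r,np.median(p[:,2]),np.median(hsv[l==i],0))
t=R.from_euler("xyz",s["ee_rot"]).as_matrix().T@(np.r_[np.array(c)/1000,.01]-s["eef_pos"]); print("tool shift",t)
E
python3 look.py
```

```text
[ 0.43413396 -0.21418842  0.17372259] [ 3.13974031e+00  2.06732298e-04 -1.37649748e+00]
[ 292  167   52   52 1521] (436.5587463378906, -209.61476135253906) 23.99964141845703 0.020633956054509628 [ 29.  21. 248.]
tool shift [-0.00398557 -0.0035655   0.16371709]
```

View pics/w1.png

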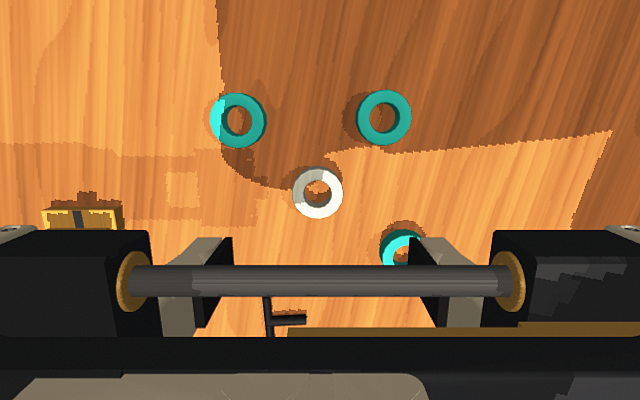

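The steel collar is at (318,194) with a measured radius of 24 mm and its top at 20.6 mm, as expected. The fingers have clear space around it, so I'll descend.

Call:
{"api": "move_arm", "payload": {
  "rows": "0 0 -0.3 -0.004 -0.0035 0.04 0.0876;0 0 0 0 0 0.045 0.08;0 0 0 0 0 0.04 0.075;0 0 0 0 0 0.025 0.07;0 0 0 0 0 0.0125 0.07;0 0 0 0 0 0 0.07"
}}

```text
t: 3.52
eef_pos: [0.4376, -0.2051, 0.0118]
ee_rot: [3.14, 0.0, -1.364]
force: [-0.4, 0.7, 0.0]
width: 0.0698
gripper_force: 0.0
```

Call:
{"api": "move_arm", "payload": {
  "rows": "0 0 0 0 0 0 0.04;0 0 0 0 0 0 0.04;0 0 0 0 0 0 0.04;0 0 0 0 0 0 0.04;0 0 0 0 0 0 0.04",
  "squeeze": 20
}}

```text
t: 4.15
eef_pos: [0.4374, -0.2059, 0.0127]
ee_rot: [3.141, 0.0, -1.365]
force: [-2.7, 1.6, 6.9]
width: 0.0474
gripper_force: 20.0
```

Call:
{"api": "move_arm", "payload": {
  "rows": "0 0 0.3 0 0 -0.02 0.04;0 0 0 0 0 -0.05 0.04;0 0 0 0 0 -0.05 0.04;0 0 0 -0.033 -0.045 0 0.04;0 0 0 -0.033 -0.045 0 0.04;0 0 0 -0.033 -0.045 0 0.04;0 0 0 -0.033 -0.045 0 0.04;0 0 0 -0.033 -0.045 0 0.04"
}}

```text
t: 5.15
eef_pos: [0.6262, 0.0022, 0.1321]
ee_rot: [-3.141, 0.0, -1.37]
force: [1.0, -1.4, -2.1]
width: 0.0474
gripper_force: 20.0
```

Call:
{"api": "move_arm", "payload": {
  "rows": "0 0 0 0 0 0 0.04;0 0 0 0 0 0 0.04;0 0 0 0 0 0 0.04;0 0 0 0 0 0 0.04"
}}

```text
t: 5.65
eef_pos: [0.6249, -0.0001, 0.1324]
ee_rot: [-3.141, 0.0, -1.371]
force: [1.2, -0.1, -2.0]
width: 0.0472
gripper_force: 20.0
```

Run:
```python
from h import *
s=arm.get_state(); im,d=arm.grab_frame("wrist"); cv2.imwrite("pics/w2.png",im)
K,W=cam("wrist",s); P=cloud(K,W,d); print(s["eef_pos"],s["ee_rot"],s["width"],s["force"])
roi=(d>0)&(abs(P[...,0]-.635)<.09)&(abs(P[...,1]+.042)<.14)
for lo,hi in((.038,.05),(.074,.088),(.095,.16)):
    q=roi&(P[...,2]>lo)&(P[...,2]<hi); n,l,st,ce=cv2.connectedComponentsWithStats(q.astype(np.uint8))
    for i in range(1,n):
        if st[i,4]>80: p=P[l==i]; print(lo,st[i],cv2.minAreaRect(np.float32(p[:,:2]*1000)),np.median(p[:,2]))
```

```text
[ 6.24854185e-01 -6.78501887e-05  1.32410753e-01] [-3.14130184e+00  8.36128300e-05 -1.37104218e+00] 0.047202867737026345 [ 1.17756737 -0.08667294 -1.95621225]
0.038 [ 270    4   95   69 4424] ((650.40478515625, -112.4921646118164), (60.13709259033203, 40.07415771484375), 11.490545272827148) 0.044929276094906226
0.038 [296 247  50  18 754] ((617.9034423828125, 36.95098114013672), (37.744239807128906, 12.216007232666016), 12.169352531433105) 0.044622014280060365
0.074 [ 298    0   38   51 1859] ((650.2944946289062, -112.19213104248047), (20.482707977294922, 23.803050994873047), 10.835745811462402) 0.08272673507994671
0.095 [ 224  202  194   63 6162] ((626.7152099609375, -9.745891571044922), (73.06436157226562, 36.40629577636719), 36.01649856567383) 0.14023211854679415
0.095 [291 297  60  10 410] ((622.0066528320312, 17.0175838470459), (27.864377975463867, 6.151945114135742), 10.259198188781738) 0.14025564348884745
```

View pics/w2.png

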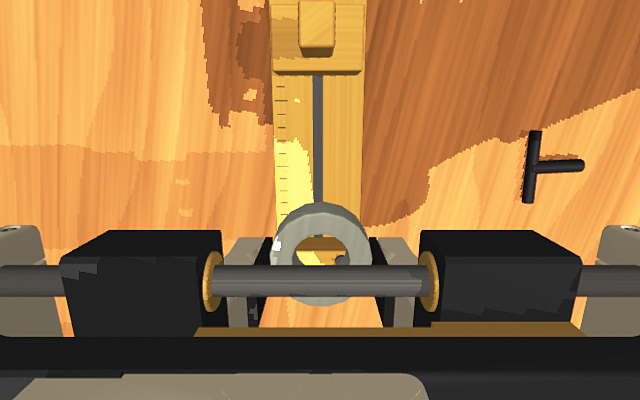

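Call:
{"api": "move_arm", "payload": {
  "rows": "0 0 0 0 -0.0015 0.03 0.04;0 0 0 0 0 0.04 0.04;0 0 0 0 0 0.02 0.04;0 0 0 0 0 0.01 0.04;0 0 0 0 0 0.004 0.04;0 0 0 0 0 0 0.04;0 0 0 0 0 0 0.04"
}}

```text
t: 6.58
eef_pos: [0.6274, 0.0012, 0.0291]
ee_rot: [-3.14, 0.0, -1.37]
force: [0.2, -0.3, -0.4]
width: 0.0476
gripper_force: 20.0
```

Call:
{"api": "move_arm", "payload": {
  "rows": "0 0 0 0 0 0.0015 0.04;0 0 0 0 0 0.001 0.04;0 0 0 0 0 0 0.04;0 0 0 0 0 0 0.04"
}}

```text
t: 7.08
eef_pos: [0.6272, 0.0012, 0.0268]
ee_rot: [-3.14, -0.0, -1.37]
force: [-1.8, 1.2, 6.5]
width: 0.0481
gripper_force: 20.0
```

Force is up, so the collar is touching the bed. Releasing now, then lifting.

Call:
{"api": "move_arm", "payload": {
  "rows": "0 0 0 0 0 0 0.06;0 0 0 0 0 0 0.07;0 0 0 0 0 0 0.07;0 0 0 0 0 0 0.07;0 0 0 0 0 -0.03 0.07;0 0 0 0 0 -0.05 0.07;0 0 0 0 0 -0.045 0.07;0 0 0 0 0 0 0.07"
}}

```text
t: 8.07
eef_pos: [0.6292, 0.0015, 0.155]
ee_rot: [-3.134, -0.0, -1.369]
force: [0.5, 0.0, -0.1]
width: 0.0699
gripper_force: 0.0
```

Call:
{"api": "move_arm", "payload": {
  "rows": "0 0 0 0.05 0 -0.01 0.06;0 0 0 0.04 0 0 0.06;0 0 0 0 0 0 0.06;0 0 0 0 0 0 0.06"
}}

```text
t: 8.57
eef_pos: [0.6442, -0.0873, 0.1596]
ee_rot: [3.14, 0.0, -1.371]
force: [-0.2, 0.1, -0.1]
width: 0.0601
gripper_force: 0.0
```

```bash
cat > look3.py <<'E'
from h import *
s=arm.get_state()
Rt=R.from_euler("xyz",s["ee_rot"]).as_matrix().T
print(s["eef_pos"],s["ee_rot"])
for n in("wrist","top"):
    im,d=arm.grab_frame(n); cv2.imwrite(f"pics/{n}3.png",im)
    K,W=cam(n,s); P=cloud(K,W,d)
    roi=(d>0)&(abs(P[...,0]-.635)<.09)&(abs(P[...,1]+.042)<.14)
    for lo,hi in((.028,.0375),(.038,.05),(.074,.088)):
        q=roi&(P[...,2]>lo)&(P[...,2]<hi); k,l,st,ce=cv2.connectedComponentsWithStats(q.astype(np.uint8))
        for i in range(1,k):
            if st[i,4]>60:
                p=P[l==i]; r=cv2.minAreaRect(np.float32(p[:,:2]*1000)); z=np.median(p[:,2])
                print(n,lo,st[i],np.round(r[0],1),np.round(r[1],1),round(r[2],1),round(z,4),"tool",np.round(Rt@(np.r_[np.array(r[0])/1000,z]-s["eef_pos"]),4))
E
python3 look3.py
```

```text
[ 0.64423863 -0.08726939  0.15962719] [ 3.14028261e+00  3.22449473e-04 -1.37082869e+00]
wrist 0.028 [295 297  50  16 552] [625.4  12.3] [44.7 17.3] 11.4 0.0347 tool [-0.1013 -0.0015  0.125 ]
wrist 0.028 [288 319  64   8 375] [621.4  32.4] [59.4  2.5] 12.0 0.0329 tool [-0.1218 -0.0015  0.1268]
wrist 0.038 [ 282  142   76   51 2665] [ 650.6 -112.9] [60.2 39.7] 11.4 0.0449 tool [ 0.0264 -0.0013  0.1147]
wrist 0.074 [ 305  158   30   37 1049] [ 650.5 -112.5] [20.4 24.5] 11.7 0.0827 tool [ 0.026  -0.0012  0.0769]
top 0.028 [308 147  22  22 273] [626.5  -1.5] [47.2 45. ] 0.5 0.0325 tool [-0.0876  0.0002  0.1272]
top 0.038 [287 147  19  30 394] [615.5  46.2] [60.1 29.9] 11.3 0.043 tool [-0.1365  0.0015  0.1166]
```

View pics/wrist3.png

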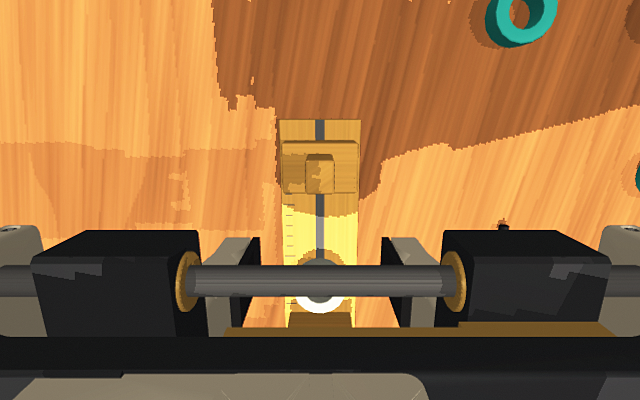

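The collar lies flat at jig x≈46 mm, y≈-1 mm, with its top at about 34 mm. In the picture the tab is at (319,173) and square to the tool. Next I'll grip the tab.

Call:
{"api": "move_arm", "payload": {
  "rows": "0 0 0 0.0262 -0.0012 0 0.06;0 0 0 0 0 0.04 0.06;0 0 0 0 0 0.04 0.06;0 0 0 0 0 0.015 0.05;0 0 0 0 0 0.0045 0.045;0 0 0 0 0 0 0.04;0 0 0 0 0 0 0.04"
}}

```text
t: 9.55
eef_pos: [0.6521, -0.1124, 0.0626]
ee_rot: [-3.139, -0.0, -1.37]
force: [0.7, 0.1, -1.5]
width: 0.0407
gripper_force: 0.0
```

```bash
sed 's/wrist3/wrist4/;s/{n}3/{n}4/' look3.py > l4.py; python3 l4.py; python3 -c "
from h import *
s=arm.get_state();print(s['force'],s['moment'],s['width'])"
```

```text
[ 0.65208723 -0.11242141  0.06260214] [-3.13925948e+00 -4.00900759e-04 -1.36964867e+00]
wrist 0.028 [271 202 108   7 484] [ 654.3 -132.2] [59.  1.] 11.3 0.0331 tool [0.0198 0.0018 0.0295]
wrist 0.038 [ 268  207  114   58 4024] [ 651.5 -117.4] [59.9 31.2] 11.3 0.0448 tool [0.0048 0.0016 0.0178]
wrist 0.074 [302 246  48  19 795] [ 652.5 -122.5] [20.6  5.6] 12.4 0.0817 tool [ 0.01    0.0015 -0.0191]
wrist 0.074 [236 248  40  17 515] [ 681.5 -115.7] [ 6.4 17. ] 86.1 0.0797 tool [ 0.0091 -0.0282 -0.0171]
wrist 0.074 [366 248  40  17 510] [ 627.  -126.5] [16.6  6.4] 21.1 0.0798 tool [ 0.0088  0.0273 -0.0173]
wrist 0.074 [303 297  46   8 353] [ 648.5 -103.5] [19.6  5.1] 11.6 0.0826 tool [-0.0095  0.0017 -0.0201]
top 0.028 [308 147  22  22 269] [626.1  -1.5] [47.3 45. ] 0.4 0.0327 tool [-0.1139  0.0033  0.0298]
top 0.038 [298 147   8  28 115] [617.4  34.5] [58.8 10.8] 6.3 0.0432 tool [-0.1509  0.0047  0.0193]
top 0.038 [288 148   6  28  80] [614.5  55.3] [59.8  7.9] 8.3 0.0436 tool [-0.1719  0.0033  0.0189]
[-0.08223711 -0.2300281   1.09950614] [ 0.06855431 -0.05448921  0.01344279] 0.04022302271486753
```

Call:
{"api": "move_arm", "payload": {
  "rows": "0 0 0 0 0.0017 0.004 0.04;0 0 0 0 0 0 0.04;0 0 0 0 0 0 0.028;0 0 0 0 0 0 0.022;0 0 0 0 0 0 0.012;0 0 0 0 0 0 0.012;0 0 0 0 0 0 0.012",
  "squeeze": 15
}}

```text
t: 10.52
eef_pos: [0.6499, -0.1128, 0.0572]
ee_rot: [-3.141, -0.0, -1.37]
force: [1.7, -0.3, -1.4]
width: 0.0198
gripper_force: 15.0
```

Call:
{"api": "move_arm", "payload": {
  "rows": "0 0 0 -0.006 0 0 0.012;0 0 0 -0.01 0 0 0.012;0 0 0 -0.01 0 0 0.012;0 0 0 -0.01 0 0 0.012;0 0 0 -0.01 0 0 0.012;0 0 0 -0.01 0 0 0.012;0 0 0 -0.006 0 0 0.012;0 0 0 0 0 0 0.012"
}}

```text
t: 11.52
eef_pos: [0.6372, -0.0509, 0.0571]
ee_rot: [-3.141, 0.001, -1.369]
force: [3.3, 3.4, -2.3]
width: 0.02
gripper_force: 15.0
```

Call:
{"api": "move_arm", "payload": {
  "rows": "0 0 0 -0.003 0 0 0.012;0 0 0 -0.003 0 0 0.012;0 0 0 -0.003 0 0 0.012;0 0 0 -0.002 0 0 0.012;0 0 0 0 0 0 0.012"
}}

```text
t: 12.15
eef_pos: [0.6353, -0.0417, 0.0572]
ee_rot: [-3.141, -0.0, -1.37]
force: [5.4, -1.4, -2.7]
width: 0.0201
gripper_force: 15.0
```

```bash
sed -i 's/wrist4/wrist5/;s/{n}4/{n}5/' l4.py; python3 l4.py|grep -v 0.074; python3 -c "
from h import *
s=arm.get_state();print(s['force'],s['moment'],s['width'])"
```

```text
[ 0.6353497  -0.04171484  0.05717913] [-3.14090287e+00 -4.20603819e-04 -1.37016916e+00]
wrist 0.028 [264 204 112   7 534] [640.2 -61.1] [59.1  1.1] 11.7 0.0328 tool [ 0.0199 -0.0009  0.0244]
wrist 0.028 [327 305  20  22 168] [614.2   3.9] [20.5  7.9] 73.6 0.0339 tool [-0.0489  0.0117  0.0232]
wrist 0.028 [295 309  19  18 119] [637.7   9.9] [ 6.9 17.5] 42.6 0.0327 tool [-0.0502 -0.0125  0.0244]
wrist 0.038 [ 261  209  118   33 2883] [638.8 -54.3] [59.5 14.9] 11.5 0.0447 tool [ 0.013  -0.0009  0.0124]
top 0.028 [306 147  18  22 184] [626.2   7.6] [35.4 46.4] 87.4 0.0329 tool [-0.0502 -0.0008  0.0243]
top 0.038 [287 147  19  29 392] [616.   46.3] [60.4 29.9] 11.3 0.0431 tool [-0.0901  0.0014  0.0141]
[ 5.55107094 -1.46845276 -2.17724734] [-0.45132788 -2.22474961 -0.00767047] 0.02013166912112925
```

Call:
{"api": "move_arm", "payload": {
  "rows": "0 0 0 -0.002 -0.0006 0 0.012;0 0 0 -0.002 0 0 0.012;0 0 0 -0.0015 0 0 0.012;0 0 0 0 0 0 0.012"
}}

```text
t: 12.75
eef_pos: [0.6344, -0.0365, 0.0572]
ee_rot: [3.141, -0.001, -1.37]
force: [4.7, -2.7, -2.7]
width: 0.0201
gripper_force: 15.0
```

Call:
{"api": "move_arm", "payload": {
  "rows": "0 0 0 -0.001 0 0 0.012;0 0 0 0 0 0 0.012"
}}

```text
t: 13.0
eef_pos: [0.6342, -0.0356, 0.0571]
ee_rot: [3.141, -0.001, -1.37]
force: [5.1, -2.5, -1.5]
width: 0.0195
gripper_force: 15.0
```

Call:
{"api": "move_arm", "payload": {
  "rows": "0 0 0 -0.001 0 0 0.012;0 0 0 0 0 0 0.012"
}}

```text
t: 13.25
eef_pos: [0.634, -0.0347, 0.0572]
ee_rot: [3.141, -0.001, -1.37]
force: [4.2, -2.6, -2.3]
width: 0.0199
gripper_force: 15.0
```

Call:
{"api": "move_arm", "payload": {
  "rows": "0 0 0 -0.001 0 0 0.012;0 0 0 0 0 0 0.012"
}}

```text
t: 13.5
eef_pos: [0.6339, -0.0343, 0.0572]
ee_rot: [3.141, -0.001, -1.37]
force: [6.0, -7.3, -3.0]
width: 0.02
gripper_force: 15.0
```

Call:
{"api": "move_arm", "payload": {
  "rows": "0 0 0 -0.0008 0 0 0.012;0 0 0 0 0 0 0.012;0 0 0 0 0 0 0.012"
}}

```text
t: 13.88
eef_pos: [0.6339, -0.0341, 0.0572]
ee_rot: [3.141, -0.002, -1.37]
force: [6.0, -8.9, -3.0]
width: 0.0199
gripper_force: 15.0
```

The force along the slide is now about 10 N and the arm no longer advances, so the collar is seated. Releasing and lifting.

Call:
{"api": "move_arm", "payload": {
  "rows": "0 0 0 0 0 0 0.03;0 0 0 0 0 0 0.044;0 0 0 0 0 0 0.044;0 0 0 0 0 0 0.044;0 0 0 0 0 -0.02 0.044;0 0 0 0 0 -0.04 0.044;0 0 0 0 0 -0.05 0.044;0 0 0 0 0 -0.03 0.044"
}}

```text
t: 14.88
eef_pos: [0.6343, -0.032, 0.1999]
ee_rot: [-3.139, -0.0, -1.37]
force: [1.1, 0.5, 0.0]
width: 0.044
gripper_force: 0.0
```

Call:
{"api": "move_arm", "payload": {
  "rows": "0 0 0 0.05 0 0 0.044;0 0 0 0.05 0 0 0.044;0 0 0 0.03 0 0 0.044;0 0 0 0 0 0 0.044;0 0 0 0 0 0 0.044"
}}

```text
t: 15.5
eef_pos: [0.6593, -0.1593, 0.1969]
ee_rot: [3.141, 0.0, -1.37]
force: [-0.8, -0.3, -0.7]
width: 0.0438
gripper_force: 0.0
```

```bash
sed -i 's/wrist5/wrist6/;s/{n}5/{n}6/' l4.py; python3 l4.py; python3 -c "
import cv2;cv2.imwrite('pics/t6.png',cv2.resize(cv2.imread('pics/top6.png')[110:210,260:420],None,fx=4,fy=4))"
```

```text
[ 0.65932779 -0.15925717  0.19687756] [ 3.14122791e+00  3.06729766e-04 -1.37032306e+00]
wrist 0.038 [ 291  297   60   30 1296] [635.  -35.5] [59.9 34.9] 11.3 0.0449 tool [-0.1261 -0.0009  0.152 ]
wrist 0.074 [309 319  23   8 158] [637.4 -45.3] [20.4  4.6] 17.5 0.0797 tool [-0.116  -0.0013  0.1172]
top 0.038 [334 139  13  29 181] [633.9 -43.1] [59.9 24. ] 10.8 0.0429 tool [-0.1189  0.0017  0.154 ]
top 0.038 [324 141   7  29 118] [629.8 -19.7] [60.6 11.6] 3.5 0.0432 tool [-0.1426  0.0011  0.1537]
top 0.074 [334 143   7  11  65] [633.5 -40.4] [21.1 12.3] 0.6 0.0807 tool [-0.1216  0.0016  0.1162]
```

View pics/t6.png

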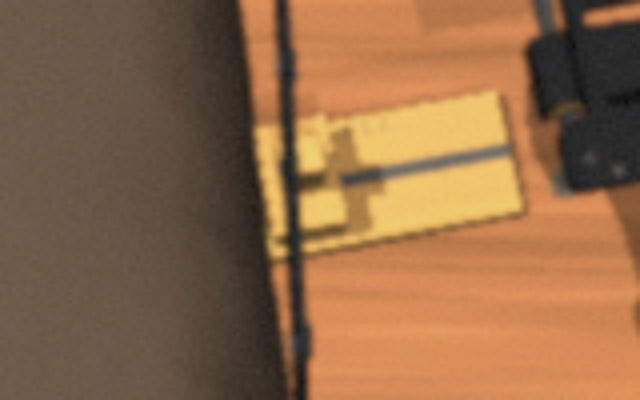

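View pics/wrist6.png

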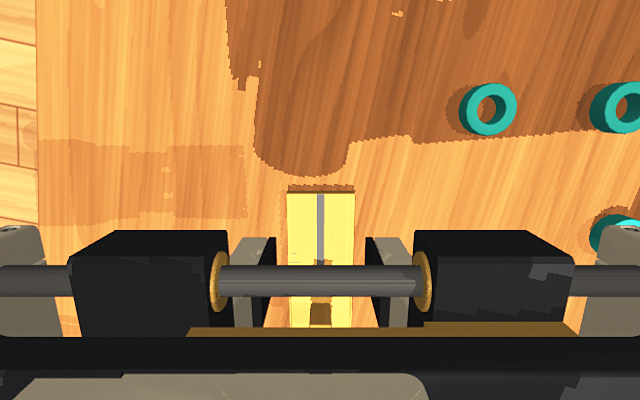

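The arm hides the jaws in both views: in the crop its dark link covers the left half, and in the wrist picture the jaw sits behind the gripper at about (320,312). I'll move the arm aside and check.

Call:
{"api": "move_arm", "payload": {
  "rows": "0 0 0 0.06 0 0 0.044;0 0 0 0.06 0 0 0.044;0 0 0 0.04 0.04 0 0.044;0 0 0 0 0.06 0 0.044;0 0 0 0 0.03 0 0.044;0 0 0 0 0 0 0.044;0 0 0 0 0 0 0.044"
}}

```text
t: 16.48
eef_pos: [0.5649, -0.3416, 0.1976]
ee_rot: [-3.141, -0.001, -1.369]
force: [0.6, 0.1, -1.0]
width: 0.044
gripper_force: 0.0
```

```bash
sed -i 's/("wrist","top")/("top","scene")/;s/{n}6/{n}7/' l4.py; python3 l4.py; python3 -c "
import cv2,numpy as np
a=cv2.resize(cv2.imread('pics/top7.png')[120:195,280:400],(640,400));b=cv2.resize(cv2.imread('pics/scene7.png')[205:295,290:402],(249,200))
a[:200,391:]=b;cv2.imwrite('pics/t7.png',a)"
```

```text
[ 0.56488378 -0.34164304  0.19762247] [-3.14065451e+00 -5.28613126e-04 -1.36903550e+00]
top 0.028 [303 148  23  22 281] [625.3   8.4] [46.5 46.7] 78.9 0.0327 tool [-0.331  -0.1292  0.1649]
top 0.038 [323 139  24  30 363] [632.9 -34.9] [60.2 40. ] 11.6 0.0432 tool [-0.287  -0.128   0.1544]
top 0.038 [287 147  19  29 390] [615.8  46.3] [59.7 29.9] 11.4 0.043 tool [-0.3699 -0.1275  0.1545]
top 0.074 [328 143  13  13 119] [632.4 -35. ] [20.2 24. ] 13.4 0.0806 tool [-0.287  -0.1275  0.117 ]
scene 0.028 [358 220  35  25 274] [634.2  20.2] [68.7 57.8] 36.2 0.0347 tool [-0.3407 -0.1403  0.1628]
scene 0.028 [334 239  33  19  92] [646.6 -47.5] [69.7 32.5] 44.8 0.0332 tool [-0.2718 -0.1388  0.1644]
scene 0.038 [365 211  29  25 345] [618.8  44.6] [61.8 32.1] 11.6 0.045 tool [-0.3677 -0.13    0.1526]
scene 0.038 [334 230  33  27 331] [634.8 -35.4] [61.4 45.4] 11.6 0.0452 tool [-0.2862 -0.1297  0.1524]
scene 0.074 [344 224  14  13 125] [635.9 -37. ] [21.3 25.3] 2.8 0.0826 tool [-0.2843 -0.1305  0.115 ]
```

View pics/t7.png

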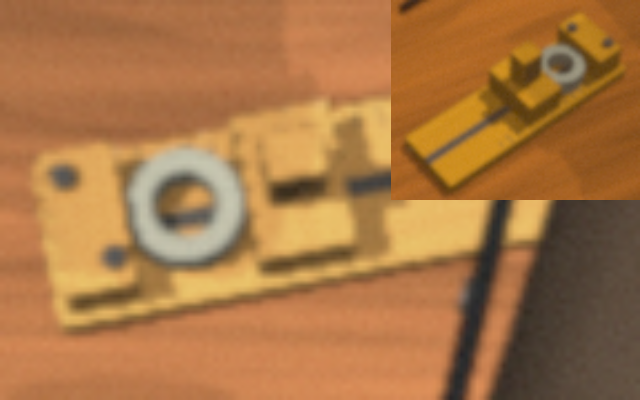

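The collar (185,207 in the picture) lies flat between the jaws. The jaw centres are 82.9 mm apart against 83 mm expected at contact, and the jaw is not tilted.

```bash
python3 -c "
from station import arm
print(arm.job_done())"
```

```text
the job is handed in; nothing more can be done
None
```

The steel collar lies flat on the jig bed, about 1.5 mm off the centre line, with the moving jaw closed on it, untilted and released. I handed the job in at about 16.6 s.

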